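# Release the plate sealer and draw its tray out

### The arm

A 7-joint arm with a two-finger parallel gripper is mounted at the origin on the work surface. World frame = base frame: x ahead of the robot, y to its left, z up, the work surface at z = 0. Lengths are in mm, angles in rad, forces in N, time in s.
With the tool pointing down it reaches from about 400 to 875 mm from the base axis. Payload 4.4 kg.
Tool frame: the origin (TCP) lies midway between the tips of the shut fingers; the grasp point (between the pads) lies 19 mm behind it; z points along the fingers, y is the line along which they close (so a half turn about z gives the same grasp; the last joint's range is limited). The gripper opens to 85 mm and grips with 20 to 120 N. Pads are 22 mm wide; open, the fingers measure 114 mm over their backs; the gripper's body (76 mm by 85 mm) begins 54 mm behind the grasp point. The pads swing forward as they close: fully open they stand 13 mm farther back than shut.
Start: joints at [1.106, 0.628, 0.038, 1.517, -0.027, 0.996, -0.02], TCP at [252.431, -598.996, 231.313] pointing down, gripper open.
Joint ranges: [-3.06, 3.06], [-0.37, 2.12], [-1.25, 1.32], [0.18, 2.47], [-1.1, 4.24], [0.23, 1.98], [-2.94, 2.94]. Speed limits (rad/s): [2.57, 2.57, 3.14, 3.14, 3.14, 3.14, 3.14].

### API

Orientations are given as [roll, pitch, yaw] about the fixed x, y, z axes, in that order (R = Rz(yaw) Ry(pitch) Rx(roll)).
In Python, from cell import ctrl gives the robot as it stands. The module is installed in compiled form; this text tells all that it offers.
- The arm moves only by the tool step_arm, never from a script. Its argument "commands" is one flat list of numbers, 7 for each row, row after row: the shift along the tool's x, y, z in cm, then the turn, a rotation vector about the tool's x, y, z in rad, then the opening, from 0 (shut) to 1 (fully open). A call has 1 to 10 rows; each row is the pose to reach, as a shift and turn from the pose commanded when the call began, along the tool's axes at that moment; what a row does not reach only later rows make up. A row lasts 1/10 s, in which the tool goes at most 50 mm and 8.59 degrees, less where a joint would pass 70% of its speed; a pose out of reach is approached as far as the arm can. A call with a gripper value outside its range is refused whole. The fingers move at their own pace and stop on an object; the grip force is fixed at half the most. Time passes only in rows, so rows that repeat a pose let the fingers close. It gives the time, the measured TCP pose, the force, the opening and the grip force at its end, in the units of the state.
- ctrl.read_state(): the state, without advancing time (a new reading comes with each control period).
- ctrl.get_image(name): name is "side" or "top" or "wrist"; returns a dict with "image" (400x640x3 uint8, red, green, blue), "range_z" (400x640 float32, mm along the optical axis (not along the pixel's ray), 0 where there is no reading), "vfov" (degrees; the focal length in pixels is half the picture's height over the tangent of half this angle, whatever the lens; pixels are square), "cx", "cy" (the principal point, pixels), "world_to_cam" (4x4, takes a point from world to camera coordinates). Camera axes: x right, y down, z forward; pixel columns grow to the right and rows downward; lengths in mm; the calibration is good to about 2 mm. A picture is of the moment at which its call begins.
- ctrl.finish_job(): hands the job in; it is judged then, once.
The state is a dict: "clock": time; "qpos": joint angles; "qd": joint speeds; "tau": joint torques, N m; "eef_pos": TCP position; "tool_rot": TCP orientation; "force": force on the tool from outside, world axes, zero at the start; "torque": the same for the moment, N m; "width": finger opening in mm; "gripper_force": force on a finger pad.
Only numpy, scipy, OpenCV 4.12 (cv2) and the standard library are available. Lean on these libraries where they do the work, as an engineer would, in place of code of your own. Each camera call takes 0.05 s, during which the arm holds its last target. There are 200 camera calls.

### The job

The plate in the benchtop plate sealer is sealed. With a fingertip, push the sealer's press lever right back to its stop so that the head comes up off the plate; then hook a fingertip behind the upstanding lip of the tray and draw the tray steadily out along its rails, all the way to its stop. The plate must ride out seated in the tray untouched, the lip is hooked from behind and not pinched, and everything else on the bench stays as it is.

Things in the scene. Friction and masses are not known exactly. Their poses are not given: they have to be found in the camera images.
- sealer: white manual plate sealer, fixed to the bench, a C-frame press 180 mm wide, turned to various angles. Origin: on the bench below the head, under the plate; its front (tray side) is its -x side, y along its width, z up. Base x -110..150, z up to 40 mm; head x -55..70, y -90..90, z 105..200 mm; rear column x 65..150, up to z 202 mm. Its front looks to the robot's right (-y), partly to the robot.
- lever_bar (a point): middle of the black round hand bar of the press lever, 21 mm thick, along the sealer's y, 216 mm long between two thin side arms (at y -101 and +101 mm), 130 mm from the pivot. Pressed (start) it is at x -90, z 249 mm in the sealer's frame; fully back at x +54, z 287 mm
- lever_pivot (a point): pivot axis of the press lever (along the sealer's y, in the middle of the width), at x +10, z 165 mm in the sealer's frame; its axes are the sealer's axes
- lever (a joint): press lever, rad: 0 = pressed, leaning 50 degrees to the sealer's front; grows as the bar is pushed up and back over the head; 1.22 = released, leaning 20 degrees back, at its stop. Stays where it is left (friction; 4 to 8 N at the bar). Its full swing raises the platen under the head by 22 mm; while down, the platen traps the plate and so the tray.
- tray (a joint): how far the tray is drawn out, m: 0 = home under the head, 0.110 = fully out at its stop; grows towards the sealer's -x. It slides stiffly (about 2 N and a little more with speed) and stays where it is left. While the plate is trapped it has only about 8 mm of play.
- tray_lip (a point): middle of the top edge of the rear face (the one to hook, looking to the sealer's +x) of the tray's upstanding front lip, 110 mm wide, 4 mm thick, 22 mm high over the flat tray deck. Deck top: 52 mm above the bench, free for 105 mm behind the lip. Tray home: this point is at x -154 mm in the sealer's frame, 99 mm in front of the head. An orange strip, 3 mm, faces its front.
- tray_nest (a point): on the tray deck, centre of the plate's place between four low corner locators (6 mm high); axes as the sealer; moves with the tray
- plate: white 96-well plate with blue wells and clear film, 85.5 (x) x 127.8 (y) x 16 mm, 60 g, loose in the corner locators of the tray, under the head at the start. Origin: centre of its underside, axes as the sealer. It rides with the tray and is not to be touched.
- spare_plate: bystander: white 96-well plate with grey wells, 85.5 x 127.8 x 16 mm, flat on the bench; origin at the centre of its underside
- tip_box: bystander: blue pipette tip box with clear lid, 122 x 84 x 74 mm; origin at the centre of its underside
- bottle: bystander: clear bottle with blue cap, 64 mm diameter, 150 mm high; origin at the centre of its underside
- tube: bystander: standing sample tube with orange cap, 35 mm diameter, 115 mm high; origin at the centre of its underside
- tube_rack: bystander: green rack of capped tubes, 200 (x) x 65 (y) x 70 mm; origin at the centre of its underside
- roller: bystander: hand roller with red handle lying flat, about 155 mm long (x) and 90 mm wide, 32 mm high; origin near its middle on the bench
- film_box: bystander: cardboard box of sealing films, 150 (x) x 100 (y) x 35 mm; origin at the centre of its underside
- waste_pot: bystander: yellow open waste pot, 96 mm diameter, 110 mm high; origin at the centre of its underside

How it is judged:
By the outcome, as a careful person would: the job done as asked, in the order asked, and still so for the second after the job is handed in, with the robot touching nothing.
It also fails if it takes over 54 s, if anything falls off the work surface, if the arm or the gripper's body presses on something with over 40 N, if the wrist force passes 120 N, or if a joint passes its speed limit or range.

## Working session

There is one attempt and no reset: what is moved stays moved. The work goes in short steps, Python scripts to look and compute and a tool call to move; the robot and the scene stay as the last step left them, time stands still between calls to the robot, and variables do not carry over. Pictures are saved under pics/ and viewed, at most 10 in all, crops included, and the job is handed in when it is done.

Besides the shell and the picture viewer there is one more tool, called after "Request:" as name(argument=value, ...), one argument or row to a line, values as JSON. step_arm: Moves the arm, as the interface text tells. Its arguments: {"type":"object","properties":{"commands":{"type":"array"}},"required":["commands"]}

```bash
mkdir -p pics; cat > h.py <<'E'
import numpy as np, cv2
from cell import ctrl
from scipy.spatial.transform import Rotation as R
def cam(n):
    d=ctrl.get_image(n); im=d["image"]; d["f"]=im.shape[0]/2/np.tan(np.radians(d["vfov"])/2); return d
def pts(d):
    z=d["range_z"]; v,u=np.mgrid[:z.shape[0],:z.shape[1]]
    c=np.stack([(u-d["cx"])/d["f"]*z,(v-d["cy"])/d["f"]*z,z],-1)
    T=np.linalg.inv(d["world_to_cam"]); p=c@T[:3,:3].T+T[:3,3]; p[z==0]=np.nan; return p
def save(d,n): cv2.imwrite("pics/"+n,d["image"][:,:,::-1])
def st():
    s=ctrl.read_state(); print({k:np.round(v,3) for k,v in s.items() if k in("clock","qpos","eef_pos","tool_rot","force","width")})
    return s
E
python3 - <<'E'
from h import *
for n in("side","top"):
    d=cam(n); save(d,n+"1.png"); print(n,d["f"],d["cx"],d["cy"],np.round(np.linalg.inv(d["world_to_cam"]),2)); np.save(n+"1.npy",pts(d))
s=st()
E
```

```text
side 445.3541807401017 325.16417671736343 199.1640381313573 [[-6.50000e-01  7.20000e-01 -2.40000e-01  8.42620e+02]
 [ 7.60000e-01  6.10000e-01 -2.20000e-01  2.50950e+02]
 [-1.00000e-02 -3.30000e-01 -9.40000e-01  1.42232e+03]
 [ 0.00000e+00  0.00000e+00  0.00000e+00  1.00000e+00]]
top 481.43472441207524 319.5432321947974 199.18282302468808 [[-0.00000e+00 -1.00000e+00  6.00000e-02  4.35550e+02]
 [-1.00000e+00  0.00000e+00 -2.00000e-02 -1.46000e+01]
 [ 2.00000e-02 -6.00000e-02 -1.00000e+00  1.78891e+03]
 [ 0.00000e+00  0.00000e+00  0.00000e+00  1.00000e+00]]
{'clock': np.float64(0.1), 'qpos': array([ 1.106,  0.629,  0.038,  1.518, -0.027,  0.996, -0.02 ]), 'eef_pos': array([ 252.212, -598.462,  230.47 ]), 'tool_rot': array([-3.14 ,  0.   ,  0.399]), 'force': array([-0.895,  0.344, -0.014]), 'width': np.float64(85.252)}
```

View pics/side1.png

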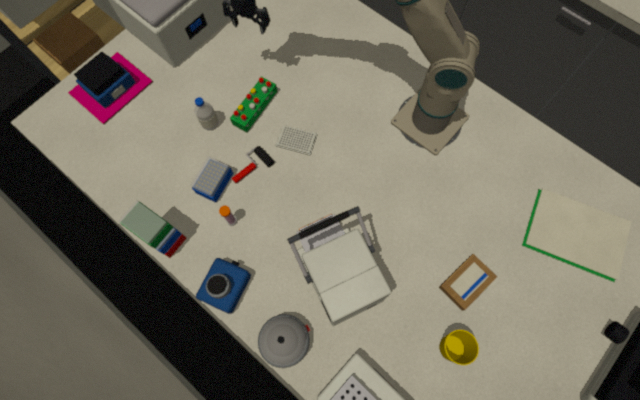

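View pics/top1.png

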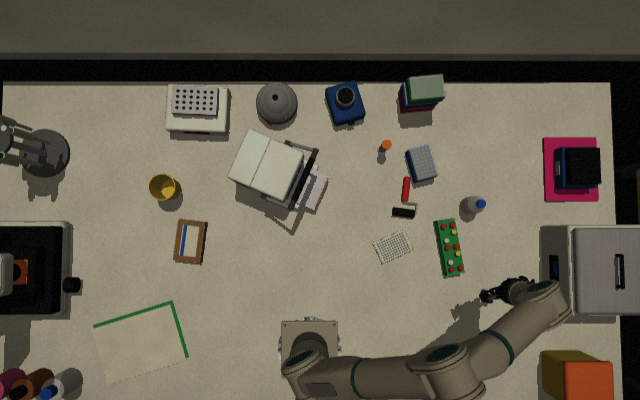

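The side picture shows the sealer around (340,260), with the lever bar at about (330,225). In the top picture the head is at about (270,165), the bar runs from (316,150) to (290,205), and the tray is at about (315,190). The area in front of the tray is mostly free: the roller is at (404,200) and the spare plate at (393,246).

```bash
python3 - <<'E'
from h import *
p=np.load("top1.npy"); im=cv2.imread("pics/top1.png")
x0,y0=215,120
c=im[y0:245,x0:350]; cv2.imwrite("pics/crop1.png",cv2.resize(c,None,fx=5,fy=5,interpolation=cv2.INTER_CUBIC))
sub=p[y0:245,x0:350]; z=sub[...,2]
def rect(m,n):
    q=sub[m][:,:2].astype(np.float32); r=cv2.minAreaRect(q); b=cv2.boxPoints(r); print(n,m.sum(),np.round(r[0],1),np.round(r[1],1),round(r[2],2),"zmed",np.median(sub[m][:,2]),np.round(b).tolist())
k=lambda m: max(((cv2.connectedComponentsWithStats(m.astype(np.uint8))[1]==i) for i in range(1,cv2.connectedComponents(m.astype(np.uint8))[0])),key=lambda a:a.sum())
rect(k((z>190)&(z<215)&(c.max(2)>120)),"head")
rect(k((z>243)&(z<275)),"bar")
rect(k((z>42)&(z<62)),"deck")
rect(k((z>65)&(z<82)),"lip")
hsv=cv2.cvtColor(c,cv2.COLOR_BGR2HSV)
m=(hsv[...,0]<22)&(hsv[...,1]>110)&(hsv[...,2]>80); print("orange",m.sum(), np.round(np.nanmean(sub[m],0)) if m.any() else 0)
E
```

```text
head 3136 [651.6 142.1] [203.2 177.4] 66.55 zmed 199.20226938468772 [[530.0, 84.0], [693.0, 14.0], [773.0, 200.0], [611.0, 271.0]]
bar 421 [595.6  16.4] [ 22.6 216.3] 66.58 zmed 254.7906128014049 [[492.0, 49.0], [690.0, -37.0], [699.0, -16.0], [501.0, 70.0]]
deck 676 [582.6 -17.6] [ 71.2 150.4] 65.97 zmed 50.58769064889077 [[499.0, -19.0], [637.0, -81.0], [666.0, -16.0], [528.0, 46.0]]
lip 136 [806.2 315.5] [44.4 40.5] 0.02 zmed 71.90870441554421 [[784.0, 336.0], [784.0, 295.0], [828.0, 295.0], [828.0, 336.0]]
orange 34 [580. -36.  73.]
```

View pics/crop1.png

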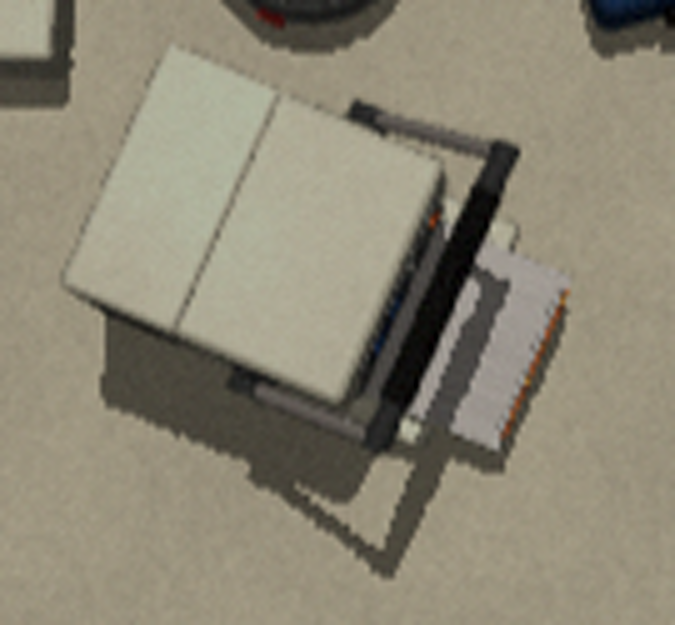

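Request:
step_arm(
  commands=[2.6,-2,0,0,0,-0.07,0,5.2,-4,0,0,0,-0.14,0,7.8,-6,0,0,0,-0.21,0,10.4,-8,0,0,0,-0.28,0,13,-10,0,0,0,-0.35,0,15.6,-12,0,0,0,-0.42,0,18.2,-14,0,0,0,-0.49,0,20.8,-16,0,0,0,-0.56,0,23.4,-18,0,0,0,-0.63,0,26,-20,0,0,0,-0.7,0],
)

```text
clock: 1.1
eef_pos: [414.6, -312.4, 231.1]
tool_rot: [-3.141, -0.0, 1.102]
force: [0.4, 0.1, -0.7]
width: -0.3
gripper_force: 0.0
```

```bash
cat >> h.py <<'E'
A=1.162; XS=np.array([np.cos(A),np.sin(A),0]); YS=np.array([-np.sin(A),np.cos(A),0]); O=np.array([632,98.7,0])
def go(xs,ys,z,yaw=A):
    "needed shift (cm, tool axes) and turn from the measured pose to a sealer-frame pose"
    s=st(); M=R.from_euler("xyz",s["tool_rot"]); e=s["eef_pos"]
    print("in sealer",np.round([(e-O)@XS,(e-O)@YS,e[2]],1))
    print("shift",np.round(M.inv().apply(O+xs*XS+ys*YS+[0,0,z]-e)/10,2),"turn",np.round((M.inv()*R.from_euler("xyz",[np.pi,0,yaw])).as_rotvec(),3))
E
python3 -c "
from h import *
go(-150,0,235)"
```

```text
{'clock': np.float64(1.1), 'qpos': array([ 0.714,  0.446, -0.174,  1.876,  0.101,  0.829,  0.019]), 'eef_pos': array([ 414.634, -312.382,  231.089]), 'tool_rot': array([-3.141, -0.   ,  1.102]), 'force': array([ 0.407,  0.054, -0.651]), 'width': np.float64(-0.303)}
in sealer [-463.6   36.   231.1]
shift [31.52  1.7  -0.39] turn [-0.001 -0.    -0.06 ]
```

Request:
step_arm(
  commands=[3.2,0.2,0,0,0,-0.02,0,6.4,0.4,0,0,0,-0.04,0,9.6,0.6,0,0,0,-0.06,0,12.8,0.8,-0.1,0,0,-0.06,0,16,1,-0.2,0,0,-0.06,0,19.2,1.2,-0.3,0,0,-0.06,0,22.4,1.4,-0.4,0,0,-0.06,0,25.6,1.6,-0.4,0,0,-0.06,0,29,1.7,-0.4,0,0,-0.06,0,31.5,1.7,-0.4,0,0,-0.06,0],
)

```text
clock: 2.1
eef_pos: [573.5, -38.4, 235.0]
tool_rot: [-3.141, -0.001, 1.161]
force: [0.4, -0.5, -0.2]
width: -0.3
gripper_force: 0.0
```

```bash
python3 -c "
from h import *
go(-115,0,236)"
```

```text
{'clock': np.float64(2.1), 'qpos': array([ 0.156,  0.521, -0.209,  1.724,  0.13 ,  0.91 , -0.517]), 'eef_pos': array([573.46 , -38.42 , 235.008]), 'tool_rot': array([-3.141e+00, -1.000e-03,  1.161e+00]), 'force': array([ 0.426, -0.515, -0.17 ]), 'width': np.float64(-0.336)}
in sealer [-149.1   -0.8  235. ]
shift [ 3.41 -0.08 -0.1 ] turn [-0.    -0.001 -0.001]
```

Request:
step_arm(
  commands=[2,0,0,0,0,0,0,3.2,0,0,0,0,0,0,3.8,0,0,0,0,0,0,4.5,0,-0.7,0,0,0,0,5.4,0,-1.5,0,0,0,0,6.3,0,-2.2,0,0,0,0,7.2,0,-2.8,0,0,0,0,8.2,0,-3.3,0,0,0,0,9.2,0,-3.8,0,0,0,0,9.2,0,-3.8,0,0,0,0],
)

```text
clock: 3.1
eef_pos: [610.3, 41.2, 275.6]
tool_rot: [3.138, 0.002, 1.157]
force: [-0.7, -3.1, 0.9]
width: -0.1
gripper_force: 1.4
```

```bash
python3 - <<'E'
from h import *
go(-12.6-21.5,0,279)
d=cam("side"); cv2.imwrite("pics/s2.png",cv2.resize(d["image"][160:340,250:430,::-1],None,fx=3,fy=3))
E
```

```text
{'clock': np.float64(3.1), 'qpos': array([ 0.017,  0.533, -0.211,  1.572,  0.127,  1.048, -0.643]), 'eef_pos': array([610.267,  41.218, 275.611]), 'tool_rot': array([3.138e+00, 2.000e-03, 1.157e+00]), 'force': array([-0.733, -3.107,  0.899]), 'width': np.float64(-0.144)}
in sealer [-61.4  -2.9 275.6]
shift [ 2.73 -0.3  -0.34] turn [ 0.003  0.002 -0.005]
```

View pics/s2.png

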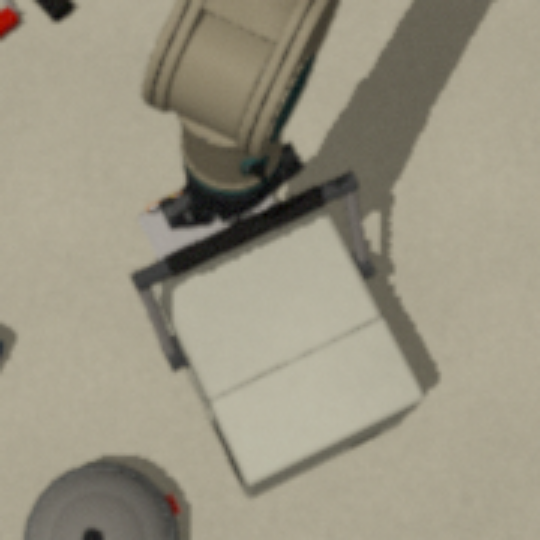

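The finger is on the bar and the lever is moving as expected; the bar is at about (245,225) in the crop. I'll carry on along the arc.

Request:
step_arm(
  commands=[1.1,0,-0.3,0,0,0,0,2.2,0,-0.6,0,0,0,0,3.3,0,-0.7,0,0,0,0,4.5,0,-0.8,0,0,0,0,5.6,0,-0.7,0,0,0,0,6.7,0,-0.6,0,0,0,0,7.8,0,-0.3,0,0,0,0,8.6,0,0,0,0,0,0,9.2,0,0.1,0,0,0,0,9.2,0,0.1,0,0,0,0],
)

```text
clock: 4.15
eef_pos: [646.3, 129.5, 271.4]
tool_rot: [-3.14, -0.001, 1.16]
force: [0.4, 0.4, -0.9]
width: -0.1
gripper_force: 0.0
```

```bash
cat > bar.py <<'E'
from h import *
go(32.5,0,273)
for n in("top","side"):
    d=cam(n); p=pts(d); im=d["image"]; q=(p-O); xs=q@XS; ys=q@YS
    for s in(1,-1):
        m=(im.max(2)<70)&(xs>-130)&(xs<110)&(s*ys>60)&(s*ys<104)&(p[...,2]>215)&(p[...,2]<315)
        print(n,s,m.sum(),"bar x,z",np.round(np.nanmedian(xs[m]),1),np.round(np.nanmedian(p[m][:,2]),1))
E
python3 bar.py
```

```text
{'clock': np.float64(4.15), 'qpos': array([-0.118,  0.613, -0.212,  1.434,  0.134,  1.11 , -0.762]), 'eef_pos': array([646.274, 129.466, 271.367]), 'tool_rot': array([-3.14e+00, -1.00e-03,  1.16e+00]), 'force': array([ 0.439,  0.391, -0.867]), 'width': np.float64(-0.08)}
in sealer [ 33.9  -0.9 271.4]
shift [-0.14 -0.09 -0.16] turn [-0.001 -0.001 -0.002]
top 1 27 bar x,z 53.8 294.7
top -1 68 bar x,z 45.5 288.6
side 1 127 bar x,z 55.2 294.3
side -1 112 bar x,z 55.4 294.9
```

Request:
step_arm(
  commands=[0.3,0,0.1,0,0,0,0,0.6,0,0.2,0,0,0,0,0.9,0,0.3,0,0,0,0,0.9,0,0.3,0,0,0,0],
)

```text
clock: 4.65
eef_pos: [648.2, 129.2, 269.8]
tool_rot: [-3.141, 0.011, 1.155]
force: [-7.8, -11.0, 7.8]
width: 0.2
gripper_force: 6.6
```

```bash
python3 bar.py
```

```text
{'clock': np.float64(4.65), 'qpos': array([-0.127,  0.62 , -0.205,  1.424,  0.14 ,  1.119, -0.773]), 'eef_pos': array([648.211, 129.234, 269.803]), 'tool_rot': array([-3.141,  0.011,  1.155]), 'force': array([ -7.763, -11.035,   7.825]), 'width': np.float64(0.193)}
in sealer [ 34.5  -2.7 269.8]
shift [-0.2  -0.27 -0.32] turn [-0.001  0.011 -0.007]
top 1 20 bar x,z 55.6 291.1
top -1 73 bar x,z 46.4 290.8
side 1 129 bar x,z 55.6 294.5
side -1 108 bar x,z 56.0 295.6
```

Request:
step_arm(
  commands=[-1.5,0,-0.3,0,0,0,0,-4,0,-0.5,0,0,0,0,-7,0,-0.5,0,0,0,0,-10,0,-0.5,0,0,0,0,-13,0,0,0,0,0,0,-15.5,0,0,0,0,0,0,-17.5,0,2,0,0,0,0,-17.5,0,6,0,0,0,0,-17.5,0,9,0,0,0,0,-17.5,0,9,0,0,0,0],
)

```text
clock: 5.75
eef_pos: [577.0, -24.5, 176.0]
tool_rot: [-3.135, 0.002, 1.158]
force: [-0.8, 0.7, 1.0]
width: 0.0
gripper_force: 0.0
```

```bash
python3 - <<'E'
exec(open("bar.py").read().replace("32.5,0,273","-134,0,60"))
d=cam("wrist"); save(d,"w3.png")
for n in("wrist","top","side"):
    d=cam(n); p=pts(d); q=p-O; xs=q@XS; ys=q@YS; h=cv2.cvtColor(d["image"],cv2.COLOR_RGB2HSV)
    m=(h[...,0]<22)&(h[...,1]>110)&(h[...,2]>80)&(xs<-120)&(xs>-200)&(abs(ys)<80)
    if m.any(): print(n,m.sum(),"strip",np.round(np.nanmedian(xs[m]),1),np.round(np.nanpercentile(ys[m],[2,98])),np.round(np.nanpercentile(p[m][:,2],[5,95])))
    m=(abs(ys)<70)&(xs<-120)&(xs>-175)&(p[...,2]>66)&(p[...,2]<80)
    if m.any(): print(n,m.sum(),"lip",np.round(np.nanpercentile(xs[m],[5,50,95]),1),np.round(np.nanpercentile(ys[m],[2,98])))
E
```

```text
{'clock': np.float64(5.75), 'qpos': array([ 0.12 ,  0.599, -0.195,  1.772,  0.152,  0.792, -0.562]), 'eef_pos': array([577.03 , -24.537, 176.049]), 'tool_rot': array([-3.135e+00,  2.000e-03,  1.158e+00]), 'force': array([-0.804,  0.671,  1.042]), 'width': np.float64(0.023)}
in sealer [-134.9    1.5  176. ]
shift [ 0.12  0.22 11.6 ] turn [-0.007  0.002 -0.004]
top 1 107 bar x,z 49.7 292.0
top -1 106 bar x,z 48.7 292.1
side 1 109 bar x,z 56.7 294.9
side -1 111 bar x,z 56.2 295.0
wrist 134 strip -157.6 [-56.  58.] [68. 70.]
wrist 1014 lip [-157.7 -152.1 -151. ] [-53.  54.]
side 71 lip [-157.9 -152.9 -150.7] [-52.  53.]
```

View pics/w3.png

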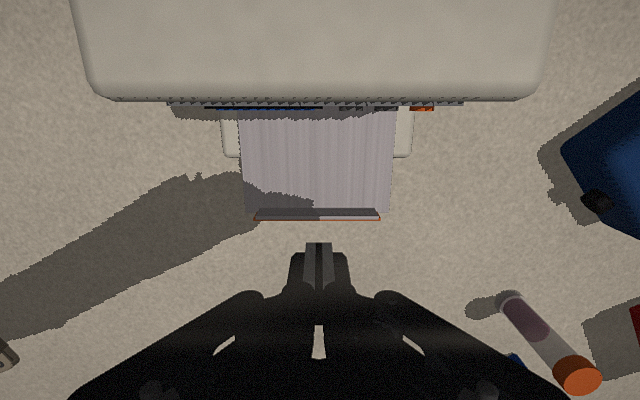

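The lever is at its stop. In the wrist picture the lip spans (253..380, 215), and the fingers sit centred behind it. Now I'll lower the fingers behind the lip.

Request:
step_arm(
  commands=[0.4,0.1,2,0,0,0,0,0.4,0.1,5,0,0,0,0,0.4,0.1,7.5,0,0,0,0,0.4,0.1,9.5,0,0,0,0,0.4,0.1,11,0,0,0,0,0.4,0.1,11.7,0,0,0,0,0.4,0.1,11.7,0,0,0,0],
)

```text
clock: 6.75
eef_pos: [582.5, -21.1, 62.1]
tool_rot: [-3.141, 0.0, 1.159]
force: [-0.1, -0.1, -0.3]
width: 0.4
gripper_force: 0.0
```

```bash
python3 -c "
from h import *
go(-143-110,0,59)"
```

```text
{'clock': np.float64(6.75), 'qpos': array([ 0.084,  0.766, -0.152,  1.837,  0.201,  0.553, -0.609]), 'eef_pos': array([582.474, -21.093,  62.131]), 'tool_rot': array([-3.141,  0.   ,  1.159]), 'force': array([-0.132, -0.075, -0.25 ]), 'width': np.float64(0.404)}
in sealer [-129.6   -2.2   62.1]
shift [-12.34  -0.18   0.32] turn [-0.     0.    -0.003]
```

Request:
step_arm(
  commands=[-0.3,0,0.3,0,0,0,0,-0.7,0,0.3,0,0,0,0,-1.1,0,0.3,0,0,0,0,-1.5,0,0.3,0,0,0,0,-2,0,0.3,0,0,0,0,-2.5,0,0.3,0,0,0,0,-3,0,0.3,0,0,0,0,-3.5,0,0.3,0,0,0,0,-4,0,0.3,0,0,0,0,-4.5,0,0.3,0,0,0,0],
)

```text
clock: 7.75
eef_pos: [564.5, -62.9, 59.4]
tool_rot: [3.141, -0.0, 1.159]
force: [1.7, 1.0, 1.6]
width: 0.0
gripper_force: 1.1
```

```bash
python3 - <<'E'
from h import *
go(-143-110,-2,59)
d=cam("wrist"); save(d,"w4.png")
E
```

```text
{'clock': np.float64(7.75), 'qpos': array([ 0.162,  0.757, -0.156,  1.881,  0.217,  0.52 , -0.554]), 'eef_pos': array([564.512, -62.858,  59.37 ]), 'tool_rot': array([ 3.141, -0.   ,  1.159]), 'force': array([1.653, 0.983, 1.635]), 'width': np.float64(0.028)}
in sealer [-175.1   -2.3   59.4]
shift [-7.79 -0.    0.04] turn [ 0.    -0.    -0.003]
```

View pics/w4.png

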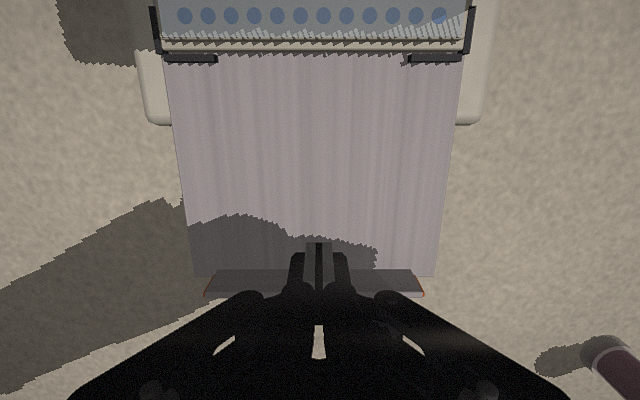

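The tray is sliding out, hooked at (320,275), with the plate seated behind it at (315,15). I'll keep drawing.

Request:
step_arm(
  commands=[-0.7,0,0,0,0,0,0,-1.4,0,0,0,0,0,0,-2.1,0,0,0,0,0,0,-2.8,0,0,0,0,0,0,-3.5,0,0,0,0,0,0,-4.2,0,0,0,0,0,0,-4.9,0,0,0,0,0,0,-5.5,0,0,0,0,0,0,-6,0,0,0,0,0,0,-6.4,0,0,0,0,0,0],
)

```text
clock: 8.8
eef_pos: [538.6, -121.5, 59.3]
tool_rot: [-3.142, 0.0, 1.158]
force: [2.1, 1.2, -0.4]
width: -0.0
gripper_force: 1.1
```

Request:
step_arm(
  commands=[-0.3,0,0,0,0,0,0,-0.6,0,0,0,0,0,0,-0.9,0,0,0,0,0,0,-1.1,0,0,0,0,0,0,-1.3,0,0,0,0,0,0,-1.5,0,0,0,0,0,0],
)

```text
clock: 9.4
eef_pos: [533.6, -132.8, 59.3]
tool_rot: [3.141, -0.003, 1.16]
force: [4.1, 8.3, -0.8]
width: 0.1
gripper_force: 4.5
```

```bash
python3 - <<'E'
from h import *
go(-143-110,-2,59)
E
```

```text
{'clock': np.float64(9.4), 'qpos': array([ 0.306,  0.742, -0.172,  1.931,  0.243,  0.487, -0.447]), 'eef_pos': array([ 533.63 , -132.835,   59.344]), 'tool_rot': array([ 3.141e+00, -3.000e-03,  1.160e+00]), 'force': array([ 4.096,  8.254, -0.844]), 'width': np.float64(0.142)}
in sealer [-251.6   -1.8   59.3]
shift [-0.14  0.02  0.03] turn [ 0.001 -0.003 -0.002]
```

Request:
step_arm(
  commands=[-0.3,0,0,0,0,0,0,-0.5,0,0,0,0,0,0,-0.5,0,0,0,0,0,0],
)

```text
clock: 9.7
eef_pos: [533.6, -132.9, 59.4]
tool_rot: [3.14, -0.008, 1.164]
force: [5.7, 14.4, -2.9]
width: -0.2
gripper_force: 7.4
```

```bash
python3 - <<'E'
from h import *
go(-240,-2,130)
E
```

```text
{'clock': np.float64(9.7), 'qpos': array([ 0.314,  0.741, -0.178,  1.933,  0.242,  0.484, -0.44 ]), 'eef_pos': array([ 533.619, -132.852,   59.442]), 'tool_rot': array([ 3.14 , -0.008,  1.164]), 'force': array([ 5.747, 14.403, -2.922]), 'width': np.float64(-0.161)}
in sealer [-251.6   -1.8   59.4]
shift [ 1.22  0.04 -7.05] turn [ 0.002 -0.008  0.002]
```

The tray is at its stop: no more movement, with the force rising to 15 N. I'll unhook and lift away.

Request:
step_arm(
  commands=[0.8,0,0,0,0,0,0,1.6,0,0,0,0,0,0,1.6,0,-1,0,0,0,0,1.6,0,-4,0,0,0,0,1.6,0,-8,0,0,0,0,1.6,0,-12,0,0,0,0,0,0,-15,0,0,0,0,-6,0,-16,0,0,0,0,-10,0,-16,0,0,0,0,-10,0,-16,0,0,0,0],
)

```text
clock: 10.7
eef_pos: [485.7, -240.6, 220.4]
tool_rot: [-3.141, 0.007, 1.145]
force: [0.3, -1.0, -0.8]
width: 0.0
gripper_force: 0.0
```

```bash
python3 - <<'E'
exec(open("bar.py").read())
d=cam("wrist"); p=pts(d); q=p-O; xs=q@XS; ys=q@YS
m=(abs(ys)<70)&(xs<-230)&(xs>-300)&(p[...,2]>66)&(p[...,2]<80)
if m.any(): print("lip",np.round(np.nanpercentile(xs[m],[5,50,95]),1))
d=cam("top"); cv2.imwrite("pics/t5.png",cv2.resize(d["image"][110:270,200:480,::-1],None,fx=2.8,fy=2.8))
E
```

```text
{'clock': np.float64(10.7), 'qpos': array([ 0.565,  0.495, -0.237,  1.829,  0.16 ,  0.837, -0.178]), 'eef_pos': array([ 485.712, -240.588,  220.354]), 'tool_rot': array([-3.141,  0.007,  1.145]), 'force': array([ 0.261, -1.019, -0.776]), 'width': np.float64(0.039)}
in sealer [-369.5   -0.6  220.4]
shift [40.15 -0.73 -5.55] turn [-0.     0.007 -0.017]
top 1 109 bar x,z 49.1 292.3
top -1 109 bar x,z 48.4 291.3
side 1 112 bar x,z 57.0 294.7
side -1 109 bar x,z 56.0 295.0
lip [-268.1 -265.  -261.7]
```

View pics/t5.png

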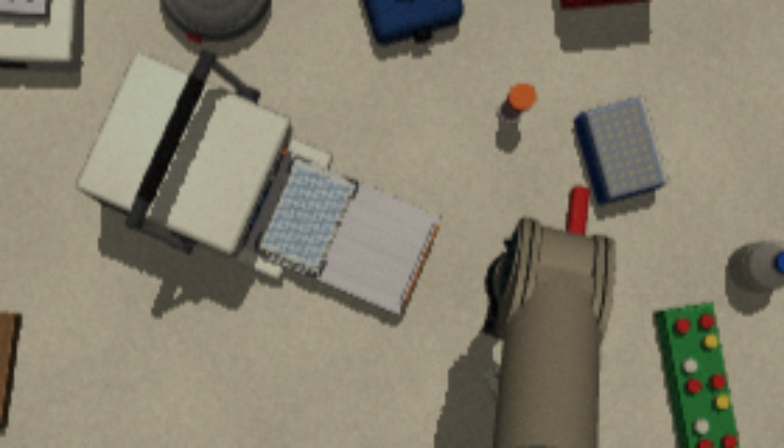

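The lever bar is back over the head at (170,140). The tray is fully out with its lip at (420,265), the plate is seated at (308,215), and the other items have not moved.

```bash
python3 -c "
from cell import ctrl
print(ctrl.finish_job())"
```

```text
the job is handed in; nothing more can be done
None
```

I pushed the press lever back to its stop and drew the tray out to its stop by hooking the lip from behind; the plate rode out seated, nothing else on the bench was touched, and the job is handed in at about 11 s (no score was returned).

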